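Stand the pastry brush in its crock to dry

ROBOT

A 6-joint arm with a two-finger parallel gripper is mounted at the origin on the work surface. World frame = base frame: x ahead of the robot, y to its left, z up, the work surface at z = 0. Lengths are in mm, angles in rad, forces in N, time in s.
With the tool pointing down it reaches from about 275 to 825 mm from the base axis. Payload 4.9 kg.
Tool frame: the origin (TCP) lies at the very end of the fingers, on their centre line; the grasp point (between the pads) lies 19 mm behind it; z points along the fingers, y is the line along which they close (so a half turn about z gives the same grasp; the last joint's range is limited). The gripper opens to 85 mm and grips with 20 to 120 N. Pads are 22 mm wide; open, the fingers measure 114 mm over their backs; the gripper's body (76 mm by 85 mm) begins 54 mm behind the grasp point. The pads swing forward as they close: fully open they stand 13 mm farther back than shut.
Start: joints at [-1.459, 0.326, -0.193, 1.052, 0, 1.437], TCP at [133.844, -533.483, 231.281] pointing down, gripper open.
Joint ranges: [-2.65, 2.65], [-0.97, 1.79], [-1.3, 1.35], [-1.93, 2.1], [-1.47, 1.37], [-3.14, 3.14]. Speed limits (rad/s): [2.57, 2.57, 3.14, 3.14, 3.14, 3.14].

INTERFACE

Orientations are given as a unit quaternion [w, x, y, z].
In Python, from cell import r gives the robot as it stands. The module is installed in compiled form; this text tells all that it offers.
- The arm moves only by the tool servo_tool, never from a script. Its argument "increments" is a list of rows, each an object of numbers: "fingers": the opening, from 0 (shut) to 1 (fully open); "tx", "ty", "tz": the shift along the tool's x, y, z in cm; "twist": the turn about the tool's z in degrees. A call has 1 to 10 rows; each row is the pose to reach, as a shift and turn from the pose commanded when the call began, along the tool's axes at that moment; what a row does not reach only later rows make up. A row lasts 1/10 s, in which the tool goes at most 50 mm and 8.59 degrees, less where a joint would pass 70% of its speed; a pose out of reach is approached as far as the arm can. A call with a gripper value outside its range is refused whole. The fingers move at their own pace and stop on an object; "squeeze" is the grip in N (left out, the last holds). Time passes only in rows, so rows that repeat a pose let the fingers close. It gives the time, the measured TCP pose, the force, the opening and the grip force at its end, in the units of the state.
- r.get_obs(): the state, without advancing time (a new reading comes with each control period).
- r.grab_frame(name): name is "scene" or "top" or "wrist"; returns a dict with "img" (384x512x3 uint8, blue, green, red), "z_map" (384x512 float32, mm along the optical axis (not along the pixel's ray), 0 where there is no reading), "fx", "fy", "cx", "cy" (pixels), "k1" (the pictures are not rectified: a ray, as slopes to the right and down, at radius r is drawn at 1 + k1 r^2 times it, then the intrinsics apply), "T" (4x4, takes a point from camera to world coordinates). Camera axes: x right, y up, looking along -z (the intrinsics and any distortion apply to the point x, -y, -z); pixel columns grow to the right and rows downward; lengths in mm; the calibration is good to about 2 mm. A picture is of the moment at which its call begins.
- r.hand_in(): hands the job in; it is judged then, once.
Trained networks look in a picture, given as the dict that the camera call returned (one of the last four; its "shot" number tells which), for a name from the list of things; names that differ only in an ending like _2 or _b are one class to them, and where a whole thing is asked for, a point or a joint stands for the part that bears it (a point fixed in the world has none). Each returns a list of dicts, best first, with "p" (0 to 1); they miss things now and then, are a little off and sometimes report something else, mostly with a low value. They report only what shows in the picture. A call takes as long as a camera call. They do not tell look-alikes from the thing itself.
- r.masks_of(thing, picture): "region" (384x512 bool, what is visible of it).
- r.mark_of(thing, picture): "position" ([x, y, z] in mm, in world coordinates, good to about 4 mm: a listed point, or the origin of a listed thing).
The state is a dict: "t": time; "qpos": joint angles; "joint_vel": joint speeds; "joint_efforts": joint torques, N m; "eef_pos": TCP position; "tool_rot": TCP orientation; "ft_force": force on the tool from outside, world axes, zero at the start; "torque": the same for the moment, N m; "grip_width": finger opening in mm; "gripper_force": force on a finger pad.
Only numpy, scipy, OpenCV 4.12 (cv2) and the standard library are available. Lean on these libraries where they do the work, as an engineer would, in place of code of your own. Each camera call takes 0.05 s, during which the arm holds its last target. There are 200 camera calls.

TASK

Take the pastry brush off its sloping rest and stand it in the deep crock to dry, bristles up, leaning clearly outwards over the side of the rim opposite the crock's ear. Lower it gently until its butt stands on the drip grid inside before you let go, do not drop it or press hard (20 N is too much), and leave the crock standing where it is and the loaf, bowl, jar and mug alone.

Things in the scene. Friction and masses are not known exactly. Their poses are not given: they have to be found in the camera images.
- brush_mid (a point): Centre of the loose pastry brush (275 mm long, about 90 g, rigid), half-way along. z runs along it from butt to bristle tips, each 137.5 mm away. It starts on the rest, sloping up 35 degrees from butt to bristles. From 15 to 65 mm past this point towards the bristles the handle hangs free and can be pinched across its 16 mm width (y) from straight above. Centre of mass: 15 mm towards the butt
- brush_butt (a point): Centre of the flat butt end of the brush, its lower end on the rest; axes of brush_mid. From here a dark wooden handle, a bar 12 mm thick (x) by 16 mm wide (y), runs 205 mm
- brush_head (a point): Centre of the bristle tips, the other end of the brush; axes of brush_mid. Bristles 12 x 40 x 45 mm, then towards the handle a steel ferrule 14 x 36 x 25 mm
- brush: The brush as a whole; origin at the butt, same axes as brush_mid
- rest: Fixed light wooden brush rest, base 160 x 80 x 8 mm, origin on the counter below the brush's middle. The brush lies in its xz plane and rises towards its +x. A stop 36 mm high holds the butt 110 mm from the origin at -x; a saddle post (44 mm across, up to 95 mm high) carries the handle 125 mm along from the butt. The brush lifts straight up out of it
- crock: Loose round white stoneware crock, 90 mm outside, 160 mm high, mouth 78 mm across, 1.2 kg; origin at the centre of its underside, z up. The ear sticks out to 80 mm from the axis at -x; the brush must lean over the opposite side, +x. Inside is a flat steel drip grid for the butt to stand on; its height differs each time (top 18 to 38 mm above the underside): find it by touch
- crock_rim (a point): Centre of the crock's mouth, at the height of the rim (160 mm above the underside), axes of the crock
- loaf: Bystander: loaf of bread, 240 x 110 x 110 mm, origin at the centre of its underside
- glaze_bowl: Bystander: white glaze bowl, 110 mm across, 50 mm high, origin at the centre of its underside
- jar: Bystander: glass jar with steel cap, 72 mm across, 110 mm high, origin at the centre of its underside
- mug: Bystander: white mug, 80 mm across, 90 mm high, origin at the centre of its underside
Mind the look-alikes: they are no part of the job. Leave any black or purple look-alike of the crock alone.

How it is judged:
By the outcome, as a careful person would: the job done as asked, in the order asked, and still so for the second after the job is handed in, with the robot touching nothing.
It also fails if it takes over 53 s, if anything falls off the work surface, if the arm or the gripper's body presses on something with over 40 N, if the wrist force passes 120 N, or if a joint passes its speed limit or range.

## Working session

There is one attempt and no reset: what is moved stays moved. The work goes in short steps, Python scripts to look and compute and a tool call to move; the robot and the scene stay as the last step left them, time stands still between calls to the robot, and variables do not carry over. Pictures are saved under pics/ and viewed, at most 10 in all, crops included, and the job is handed in when it is done.

Besides the shell and the picture viewer there is one more tool, called after "Call:" by a JSON object that holds its "api" and its "payload", one argument or row to a line. servo_tool: Moves the arm, as the interface text tells. Its arguments: {"type":"object","properties":{"increments":{"type":"array","items":{"type":"object","properties":{"fingers":{"type":"number"},"tx":{"type":"number"},"ty":{"type":"number"},"tz":{"type":"number"},"twist":{"type":"number"}}}},"squeeze":{"type":"number"}},"required":["increments"]}

```bash
mkdir -p pics
cat > h.py <<'E'
import numpy as np, cv2
from cell import r
def px2w(f,u,v,z=None):
    a=(u-f['cx'])/f['fx']; b=(v-f['cy'])/f['fy']
    rd=np.hypot(a,b); rr=rd
    for _ in range(20): rr=rd/(1+f['k1']*rr*rr)
    s=rr/rd if rd>0 else 1
    d=f['z_map'][int(v),int(u)] if z is None else z
    p=np.array([a*s*d,-b*s*d,-d,1]); return (f['T']@p)[:3]
def cloud(f,m):
    vs,us=np.nonzero(m&(f['z_map']>0))
    a=(us-f['cx'])/f['fx']; b=(vs-f['cy'])/f['fy']; rd=np.hypot(a,b); rr=rd.copy()
    for _ in range(20): rr=rd/(1+f['k1']*rr*rr)
    s=np.where(rd>0,rr/np.maximum(rd,1e-9),1); d=f['z_map'][vs,us]
    return (np.c_[a*s*d,-b*s*d,-d,np.ones_like(d)]@f['T'].T)[:,:3]
E
python3 - <<'E'
from h import *
np.set_printoptions(precision=1,suppress=True)
ims=[]
for c in ["scene","top"]:
    f=r.grab_frame(c); ims.append(f['img'].copy())
    print(c,f['T'][:3,3])
    for n in ["brush_mid","brush_butt","brush_head","rest","crock","crock_rim","loaf","glaze_bowl","jar","mug"]:
        print(n,[(round(d['p'],2),np.array(d['position'])) for d in r.mark_of(n,f)[:4]])
    cv2.imwrite(f'pics/{c}.png',f['img'])
print(r.get_obs())
E
```

```text
scene [1093.  -251.7 1133.7]
brush_mid [(0.67, array([780.3,  12.6,  -4.8])), (0.66, array([565.8, 199. ,  93.8]))]
brush_butt [(0.48, array([466.3, 259.6,  11.8]))]
brush_head [(0.55, array([655.5, 136.2, 173.5])), (0.27, array([467.4, 255.8,  12.7]))]
rest [(0.6, array([559.1, 194.7,   4. ]))]
crock [(0.91, array([ 753.7, -240.7,    1.2])), (0.81, array([347.9, -65.4,  -1.5])), (0.73, array([ 590.9, -213.9,   -1.7])), (0.63, array([ 423.8, -211.8,   -1.2]))]
crock_rim [(0.69, array([ 759.7, -244.4,  164.3])), (0.6, array([ 590.5, -216.4,  162.9])), (0.58, array([347.2, -70.3, 160.1])), (0.55, array([ 423.5, -211.3,  160.7]))]
loaf [(0.76, array([780.7,  12.5,  -4. ])), (0.2, array([464.3, 256.4,   9.6]))]
glaze_bowl [(0.95, array([558.1,  -9.2,   0.2]))]
jar [(0.96, array([631.8, 456.5,  -4.3]))]
mug [(0.73, array([ 576.3, -440.9,    1.1]))]
top [ 447.    -4.9 1457.1]
brush_mid [(0.98, array([564.6, 197.3,  94. ]))]
brush_butt [(0.92, array([472. , 253.7,  19.2]))]
brush_head [(0.66, array([657.5, 136.8, 170.8]))]
rest [(0.63, array([558.5, 198.2,  -0.5]))]
crock [(0.94, array([ 59
[... 194 characters left out ...]
 (0.9, array([ 595.4, -216.4,  157.9])), (0.76, array([343.8, -72.3, 160.2])), (0.7, array([ 428.5, -210.6,  160.4]))]
loaf []
glaze_bowl [(0.83, array([559.7, -10.5,   1.9]))]
jar [(0.92, array([629.9, 457.6,   1.1]))]
mug [(0.87, array([ 578.6, -443.9,    1.4])), (0.7, array([464.7, 257.5,  13.1]))]
{'t': 1.1, 'qpos': array([-1.5,  0.3, -0.2,  1.1, -0. ,  1.4]), 'joint_vel': array([-0.,  0.,  0.,  0., -0.,  0.]), 'joint_efforts': array([ -0. , -44.3,  26.3,   0. ,  -0. ,  -0. ]), 'eef_pos': array([ 133.8, -533.5,  231.3]), 'tool_rot': array([-0. ,  1. ,  0.1, -0. ]), 'ft_force': array([-0.6,  0.1, -0.6]), 'torque': array([0., 0., 0.]), 'gripper_force': 0.0, 'grip_width': 85.60778794943923}
```

View pics/scene.png

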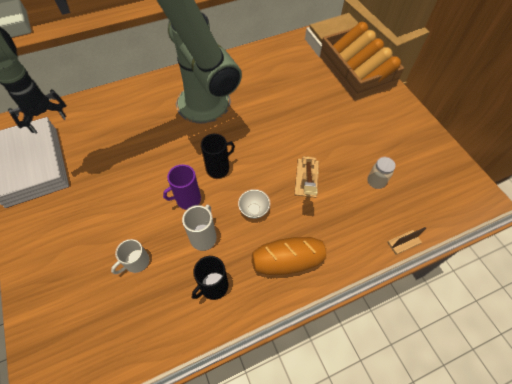

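View pics/top.png

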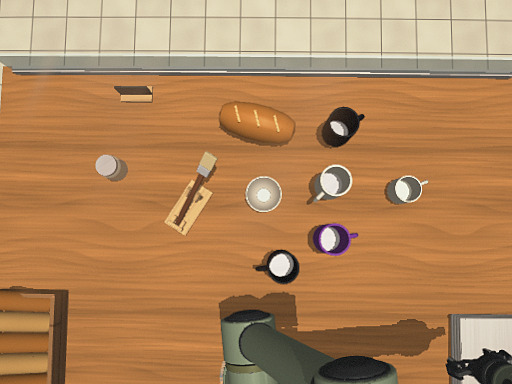

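The white crock fits the description: top pixel (334,182), scene (200,228). It has a white body, and its ear points to the lower left in the top view. The other crock-shaped things are look-alikes: black at top (341,127) and (283,266), purple at (332,240). The mug at top (406,189) is smaller. I'll confirm with an enlarged crop and measure the ear and the brush.

Run:
```python
from h import *
np.set_printoptions(precision=1,suppress=True)
f=r.grab_frame("top"); im=f['img']
cv2.imwrite('pics/crop.png',cv2.resize(im[140:260,150:370],None,fx=3.5,fy=3.5,interpolation=cv2.INTER_CUBIC))
for d in r.masks_of("crock",f)[:5]:
    m=d['region']; P=cloud(f,m); c=np.median(P,0)
    print('crock',round(d['p'],2),c,im[m].mean(0))
    if abs(np.median(P[:,0])-594)<40:
        R=P[P[:,2]>150][:,:2]; cc,rad=cv2.minEnclosingCircle(R.astype(np.float32)); cc=np.array(cc)
        print('rim',cc,rad,len(R))
        D=P[:,:2]-cc; rr=np.hypot(*D.T); e=P[(rr>52)&(rr<90)&(P[:,2]>25)]
        print('ear',len(e),e.mean(0), np.degrees(np.arctan2(*(e.mean(0)[:2]-cc)[::-1])))
for d in r.masks_of("brush",f)[:2]:
    P=cloud(f,d['region']); P=P[P[:,2]>12]; x,y,x0,y0=cv2.fitLine(P[:,:2].astype(np.float32),cv2.DIST_HUBER,0,.01,.01).ravel()
    print('brush',d['p'],len(P),np.degrees(np.arctan2(y,x)),x0,y0)
    s=(P[:,:2]-[x0,y0])@[x,y]; print('s range',np.percentile(s,[1,99]),'slope',np.polyfit(s,P[:,2],1),'ends', [np.array([x0,y0])+k*np.array([x,y]) for k in np.percentile(s,[1,99])])
    for a in range(-120,130,20):
        q=P[abs(s-a)<10]; 
        if len(q): print(a,len(q),np.median(q,0))
o=r.get_obs(); print(o['t'])
from scipy.spatial.transform import Rotation as R_
print(R_.from_quat(o['tool_rot'],scalar_first=True).as_matrix())
```

```text
crock 0.98 [ 424.3 -221.2   66.2] [129.4 101.  129. ]
crock 0.81 [ 591.8 -219.4   82.7] [147.6 159.6 166.1]
rim [ 589.2 -214.5] 44.63697814941406 232
ear 31 [ 545.  -170.1  124.3] 134.8725387428703
crock 0.76 [ 766.8 -241.6   92.9] [54.9 61.5 70.7]
crock 0.71 [338.3 -70.8  25.6] [108.8 115.3 122.9]
brush 0.9 631 -31.9276 570.45746 187.97797
s range [-122.5  101.5] slope [  0.7 107.3] ends [array([466.5, 252.7]), array([656.6, 134.3])]
-120 28 [469.5 250.4  24.9]
-100 35 [484.7 241.2  37.6]
-80 38 [502.6 230.5  51.8]
-60 37 [520.1 219.8  65.9]
-40 38 [536.1 209.4  78.8]
-20 44 [554.3 199.2  91.5]
0 42 [570.8 188.4 107.9]
20 40 [587.2 177.2 122.2]
40 62 [605.8 166.2 137.6]
60 98 [621.5 155.5 150.6]
80 106 [638.8 146.  163.3]
100 63 [653.2 139.5 172.8]
1.25
[[ 1.   0.2  0. ]
 [ 0.2 -1.  -0. ]
 [ 0.   0.  -1. ]]
```

View pics/crop.png

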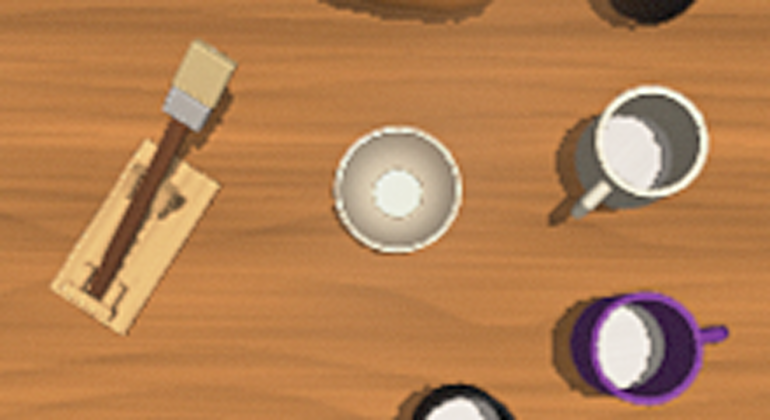

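The crop confirms it: the white crock is centred at crop (652,142) and its ear is at (590,200). That puts the ear at world +135°, so the brush should lean towards −45°. With the tool pointing down, a handle pinch would drive the bristles into the gripper body at steep angles. I'll pinch the bristle head across its width instead and steepen the brush against the rest's stop.

```bash
cat >> h.py <<'E'
from scipy.spatial.transform import Rotation as R_
np.set_printoptions(precision=2,suppress=True)
def conv(*targets):
    o=r.get_obs(); M=R_.from_quat(o['tool_rot'],scalar_first=True).as_matrix()
    y0=np.degrees(np.arctan2(M[1,0],M[0,0])); print('t',o['t'],'pos',o['eef_pos'],'yaw',y0,'F',o['ft_force'],'w',o['grip_width'],o['gripper_force'])
    for p in targets:
        print(p,'-> cm',M.T@(np.array(p[:3])-o['eef_pos'])/10,'twist',(y0-p[3]) if len(p)>3 else 0)
E
python3 -c "
from h import *
conv((385,-192,260,80),(637,148,220,148),(637,148,136,148))"
```

```text
t 1.25 pos [ 133.85 -533.48  231.29] yaw 14.082334882192555 F [-0.15  0.24 -0.13] w 85.22786974337002 0.0
(385, -192, 260, 80) -> cm [ 32.67 -27.01  -2.87] twist -65.91766511780745
(637, 148, 220, 148) -> cm [ 65.38 -53.86   1.13] twist -133.91766511780745
(637, 148, 136, 148) -> cm [ 65.38 -53.86   9.53] twist -133.91766511780745
```

Call:
{"api": "servo_tool", "payload": {
  "increments": [
    {"tx": 3.5, "ty": -3, "tz": -2, "twist": -8, "fingers": 1},
    {"tx": 7, "ty": -6, "tz": -3, "twist": -16},
    {"tx": 10.5, "ty": -9, "tz": -3, "twist": -24},
    {"tx": 14, "ty": -12, "tz": -3, "twist": -32},
    {"tx": 17.5, "ty": -14.5, "tz": -3, "twist": -40},
    {"tx": 21, "ty": -17.5, "tz": -3, "twist": -48},
    {"tx": 24.5, "ty": -20.5, "tz": -3, "twist": -56},
    {"tx": 28, "ty": -23, "tz": -3, "twist": -64},
    {"tx": 31.5, "ty": -26, "tz": -3, "twist": -72},
    {"tx": 35, "ty": -29, "tz": -3, "twist": -80}
  ]
}}

```text
invalid input
```

```bash
python3 -c "
from h import *
conv((637,148,220,148))"
```

```text
t 1.25 pos [ 133.85 -533.48  231.29] yaw 14.082334882192555 F [-0.15  0.24 -0.13] w 85.22786974337002 0.0
(637, 148, 220, 148) -> cm [ 65.38 -53.86   1.13] twist -133.91766511780745
```

Call:
{"api": "servo_tool", "payload": {
  "increments": [
    {"tx": 3.5, "ty": -3, "tz": -2, "twist": -8, "fingers": 1},
    {"tx": 7, "ty": -6, "tz": -3, "twist": -16, "fingers": 1},
    {"tx": 10.5, "ty": -9, "tz": -3, "twist": -24, "fingers": 1},
    {"tx": 14, "ty": -12, "tz": -3, "twist": -32, "fingers": 1},
    {"tx": 17.5, "ty": -14.5, "tz": -3, "twist": -40, "fingers": 1},
    {"tx": 21, "ty": -17.5, "tz": -3, "twist": -48, "fingers": 1},
    {"tx": 24.5, "ty": -20.5, "tz": -3, "twist": -56, "fingers": 1},
    {"tx": 28, "ty": -23, "tz": -3, "twist": -64, "fingers": 1},
    {"tx": 31.5, "ty": -26, "tz": -3, "twist": -72, "fingers": 1},
    {"tx": 35, "ty": -29, "tz": -3, "twist": -80, "fingers": 1}
  ]
}}

```text
t: 2.25
eef_pos: [403.7, -165.5, 261.6]
tool_rot: [0.0, 0.679, 0.734, 0.0]
ft_force: [1.3, -1.6, -0.1]
grip_width: 85.5
gripper_force: 0.0
```

```bash
python3 -c "
from h import *
conv((637,148,220,148))"
```

```text
t 2.25 pos [ 403.69 -165.52  261.59] yaw 94.39530322719433 F [ 1.3  -1.61 -0.11] w 85.52209965652354 0.0
(637, 148, 220, 148) -> cm [29.47 25.66  4.16] twist -53.60469677280567
```

Call:
{"api": "servo_tool", "payload": {
  "increments": [
    {"tx": 3.5, "ty": 3, "tz": 0, "twist": -8, "fingers": 1},
    {"tx": 7, "ty": 6, "tz": 0, "twist": -16, "fingers": 1},
    {"tx": 10.5, "ty": 9, "tz": 0, "twist": -24, "fingers": 1},
    {"tx": 14, "ty": 12, "tz": 0, "twist": -32, "fingers": 1},
    {"tx": 17.5, "ty": 15, "tz": 0, "twist": -40, "fingers": 1},
    {"tx": 21, "ty": 18, "tz": 1, "twist": -48, "fingers": 1},
    {"tx": 24.5, "ty": 21, "tz": 2, "twist": -53.5, "fingers": 1},
    {"tx": 28, "ty": 24, "tz": 3, "twist": -53.5, "fingers": 1},
    {"tx": 29.5, "ty": 25.7, "tz": 4, "twist": -53.5, "fingers": 1},
    {"tx": 29.5, "ty": 25.7, "tz": 4, "twist": -53.5, "fingers": 1}
  ]
}}

```text
t: 3.25
eef_pos: [638.6, 148.1, 218.7]
tool_rot: [-0.001, 0.277, 0.961, -0.0]
ft_force: [0.0, -0.0, 0.2]
grip_width: 85.5
gripper_force: 0.0
```

Run:
```python
from h import *
f=r.grab_frame("wrist"); cv2.imwrite('pics/w1.png',f['img'])
for n in ["brush_head","brush_mid"]: print(n,[(d['p'],np.array(d['position'])) for d in r.mark_of(n,f)[:2]])
for d in r.masks_of("brush",f)[:1]:
    P=cloud(f,d['region']); P=P[P[:,2]>90]; print(len(P),P.min(0),P.max(0))
    u=np.array([.848,-.53]);n=np.array([.53,.848]); q=P[P[:,2]>150]; print('lateral mean of head',np.percentile(q[:,:2]@n,[2,50,98]), 'want', np.array([637,148])@n)
conv((637,148,137,148))
```

```text
brush_head [(0.96, array([659. , 139.3, 170.3]))]
brush_mid [(0.82, array([562.7, 199.4,  93.1]))]
6342 [548.82 122.29  90.01] [668.05 207.93 176.92]
lateral mean of head [445.85 464.72 483.13] want 463.11400000000003
t 3.45 pos [637.73 144.68 221.76] yaw 147.53391081708355 F [1.03 0.08 0.47] w 85.3361020017481 0.0
(637, 148, 137, 148) -> cm [0.24 0.24 8.48] twist -0.4660891829164484
```

View pics/w1.png

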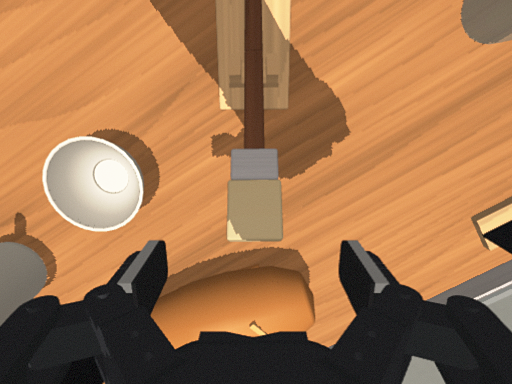

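The wrist view shows the bristle head at (255,210), ferrule at (255,165), straight between the open fingers. I'll descend and pinch lightly.

Call:
{"api": "servo_tool", "payload": {
  "increments": [
    {"tx": 0.2, "ty": 0.3, "tz": 3, "twist": -0.5, "fingers": 1},
    {"tx": 0.2, "ty": 0.3, "tz": 6, "twist": -0.5, "fingers": 1},
    {"tx": 0.2, "ty": 0.3, "tz": 8.6, "twist": -0.5, "fingers": 1},
    {"tx": 0.2, "ty": 0.3, "tz": 8.6, "twist": -0.5, "fingers": 1},
    {"tx": 0.2, "ty": 0.3, "tz": 8.6, "twist": -0.5, "fingers": 0.3},
    {"tx": 0.2, "ty": 0.3, "tz": 8.6, "twist": -0.5, "fingers": 0.3},
    {"tx": 0.2, "ty": 0.3, "tz": 8.6, "twist": -0.5, "fingers": 0.3},
    {"tx": 0.2, "ty": 0.3, "tz": 8.6, "twist": -0.5, "fingers": 0.3},
    {"tx": 0.2, "ty": 0.3, "tz": 8.6, "twist": -0.5, "fingers": 0.3},
    {"tx": 0.2, "ty": 0.3, "tz": 8.6, "twist": -0.5, "fingers": 0.3}
  ],
  "squeeze": 20
}}

```text
t: 4.45
eef_pos: [639.3, 149.0, 137.1]
tool_rot: [0.002, 0.275, 0.961, 0.0]
ft_force: [-0.2, -1.4, 6.5]
grip_width: 39.3
gripper_force: 27.2
```

```bash
python3 -c "
from h import *
conv()"
```

```text
t 4.45 pos [639.32 149.   137.1 ] yaw 148.08752132252374 F [-0.22 -1.44  6.52] w 39.27313325525164 27.240703403949738
```

Call:
{"api": "servo_tool", "payload": {
  "increments": [
    {"tx": 0, "ty": 0, "tz": -0.3, "twist": 0, "fingers": 0.3},
    {"tx": 0.6, "ty": 0, "tz": -1.2, "twist": 0, "fingers": 0.3},
    {"tx": 1.3, "ty": 0, "tz": -2.1, "twist": 0, "fingers": 0.3},
    {"tx": 2.0, "ty": 0, "tz": -2.9, "twist": 0, "fingers": 0.3},
    {"tx": 2.8, "ty": 0, "tz": -3.7, "twist": 0, "fingers": 0.3},
    {"tx": 3.6, "ty": 0, "tz": -4.4, "twist": 0, "fingers": 0.3},
    {"tx": 4.4, "ty": 0, "tz": -5.1, "twist": 0, "fingers": 0.3},
    {"tx": 4.4, "ty": 0, "tz": -5.1, "twist": 0, "fingers": 0.3}
  ]
}}

```text
t: 5.25
eef_pos: [600.2, 173.3, 187.8]
tool_rot: [0.001, 0.274, 0.962, 0.001]
ft_force: [0.6, -0.2, -0.9]
grip_width: 38.9
gripper_force: 28.0
```

Run:
```python
from h import *
conv()
f=r.grab_frame("scene"); 
for n in ["brush_head","brush_mid","brush_butt"]: print(n,[(d['p'],np.array(d['position'])) for d in r.mark_of(n,f)[:2]])
cv2.imwrite('pics/s2.png',cv2.resize(f['img'][60:260,180:400],None,fx=3,fy=3))
```

```text
t 5.25 pos [600.21 173.32 187.81] yaw 148.1467532094293 F [ 0.62 -0.16 -0.89] w 38.9481641780689 28.030160665512085
brush_head [(0.61, array([613. , 158.9, 229. ]))]
brush_mid [(0.45, array([544.5, 211. , 124. ]))]
brush_butt []
```

View pics/s2.png

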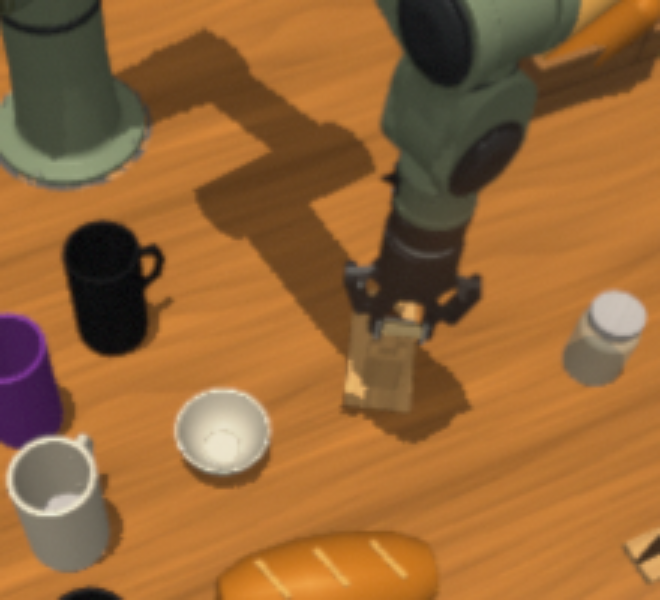

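The gripper is still over the rest, seen at crop (400,320), with almost no force. The head and mid marks give about 50°, so the brush is pivoting in the grip. I'll continue the arc.

Call:
{"api": "servo_tool", "payload": {
  "increments": [
    {"tx": 0.9, "ty": 0, "tz": -0.7, "twist": 0, "fingers": 0.3},
    {"tx": 1.7, "ty": 0, "tz": -1.3, "twist": 0, "fingers": 0.3},
    {"tx": 2.6, "ty": 0, "tz": -1.9, "twist": 0, "fingers": 0.3},
    {"tx": 3.5, "ty": 0, "tz": -2.5, "twist": 0, "fingers": 0.3},
    {"tx": 4.4, "ty": 0, "tz": -3.0, "twist": 0, "fingers": 0.3},
    {"tx": 5.4, "ty": 0, "tz": -3.5, "twist": 0, "fingers": 0.3},
    {"tx": 6.6, "ty": 0, "tz": -4.0, "twist": 0, "fingers": 0.3},
    {"tx": 6.6, "ty": 0, "tz": -6.0, "twist": 0, "fingers": 0.3},
    {"tx": 6.6, "ty": 0, "tz": -11.0, "twist": 0, "fingers": 0.3},
    {"tx": 6.6, "ty": 0, "tz": -16.0, "twist": 0, "fingers": 0.3}
  ]
}}

```text
t: 6.45
eef_pos: [542.5, 208.0, 346.9]
tool_rot: [-0.002, 0.275, 0.962, -0.0]
ft_force: [1.4, -0.8, -0.9]
grip_width: 39.7
gripper_force: 30.8
```

Run:
```python
from h import *
conv()
for c in ["wrist","scene"]:
  f=r.grab_frame(c)
  for n in ["brush_head","brush_mid","brush_butt"]: print(c,n,[(d['p'],np.array(d['position'])) for d in r.mark_of(n,f)[:2]])
  for d in r.masks_of("brush",f)[:1]:
    P=cloud(f,d['region']); 
    if len(P)>20: c0=np.median(P,0); print(len(P),P.min(0),P.max(0)); l=cv2.fitLine(P.astype(np.float32),cv2.DIST_HUBER,0,.01,.01).ravel(); print(l)
cv2.imwrite('pics/s3.png',cv2.resize(f['img'][20:220,180:400],None,fx=3,fy=3))
```

```text
t 6.45 pos [542.49 207.96 346.94] yaw 148.11597770301898 F [ 1.44 -0.84 -0.86] w 39.72252604394681 30.797383189201355
wrist brush_head [(0.97, array([556.6, 202.1, 391. ]))]
wrist brush_mid [(0.94, array([511.5, 228.3, 264.6]))]
wrist brush_butt [(0.92, array([466.2, 251.4, 136.2]))]
13120 [460.53  -7.64  -1.06] [910.57 265.3  421.2 ]
[  0.31  -0.19   0.93 532.53 213.74 337.8 ]
scene brush_head [(0.6, array([552.9, 198.8, 392.9]))]
scene brush_mid [(0.62, array([514.4, 231.1, 263.5]))]
scene brush_butt [(0.51, array([468.5, 255. , 131.5]))]
310 [277.07 181.7   -3.06] [569.83 450.17 394.77]
[  0.34  -0.23   0.91 535.93 212.04 318.8 ]
```

View pics/s3.png

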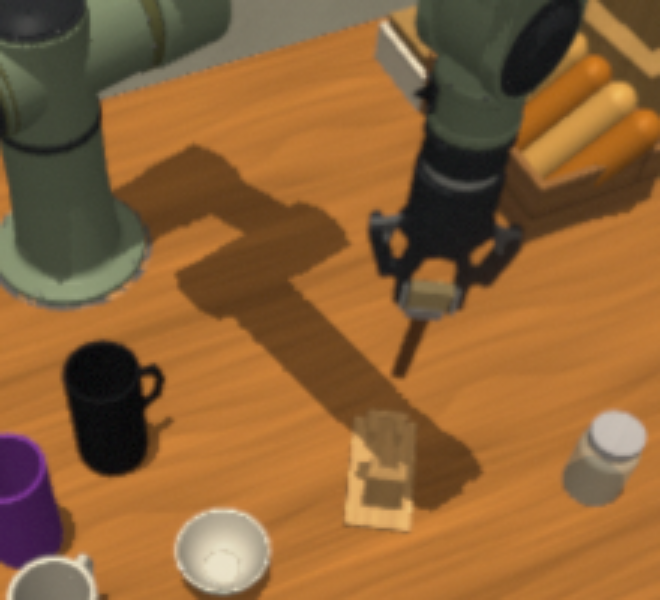

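The brush hangs in the grip at crop (430,300) to (400,370), tilted about 22° from vertical, with the butt 90 mm behind and 212 mm below the TCP. That is the lean I want. Now over to the crock.

Run:
```python
from h import *
conv((542.5,208,400,148),(590,-27,400,141),(639,-262,400,135))
```

```text
t 6.95 pos [543.87 207.22 344.81] yaw 148.08533945050286 F [ 0.86 -0.37 -1.48] w 39.74846509151913 30.80624520778656
(542.5, 208, 400, 148) -> cm [ 0.17 -0.02 -5.52] twist 0.08533945050285752
(590, -27, 400, 141) -> cm [-16.29 -17.45  -5.52] twist 7.0853394505028575
(639, -262, 400, 135) -> cm [-32.87 -34.81  -5.52] twist 13.085339450502858
```

Call:
{"api": "servo_tool", "payload": {
  "increments": [
    {"tx": 0, "ty": 0, "tz": -2.5, "twist": 0, "fingers": 0.3},
    {"tx": -0.5, "ty": -0.5, "tz": -5.5, "twist": 0, "fingers": 0.3},
    {"tx": -2, "ty": -2, "tz": -5.5, "twist": 1, "fingers": 0.3},
    {"tx": -4, "ty": -4.2, "tz": -5.5, "twist": 2, "fingers": 0.3},
    {"tx": -6, "ty": -6.4, "tz": -5.5, "twist": 3, "fingers": 0.3},
    {"tx": -8, "ty": -8.5, "tz": -5.5, "twist": 4, "fingers": 0.3},
    {"tx": -10, "ty": -10.7, "tz": -5.5, "twist": 5, "fingers": 0.3},
    {"tx": -12, "ty": -12.8, "tz": -5.5, "twist": 6, "fingers": 0.3},
    {"tx": -14, "ty": -15, "tz": -5.5, "twist": 7, "fingers": 0.3},
    {"tx": -16, "ty": -17.1, "tz": -5.5, "twist": 8, "fingers": 0.3}
  ]
}}

```text
t: 7.95
eef_pos: [589.9, -23.6, 400.4]
tool_rot: [-0.001, 0.342, 0.94, -0.0]
ft_force: [0.3, 0.4, -0.4]
grip_width: 39.7
gripper_force: 30.8
```

Run:
```python
from h import *
conv((639,-262,400,135))
```

```text
t 7.95 pos [589.91 -23.64 400.43] yaw 140.02671904576025 F [ 0.26  0.43 -0.42] w 39.72099353657169 30.78847646713257
(639, -262, 400, 135) -> cm [-19.07 -15.11   0.02] twist 5.026719045760245
```

Call:
{"api": "servo_tool", "payload": {
  "increments": [
    {"tx": -2.4, "ty": -1.9, "tz": 0, "twist": 1, "fingers": 0.3},
    {"tx": -4.8, "ty": -3.8, "tz": 0, "twist": 2, "fingers": 0.3},
    {"tx": -7.2, "ty": -5.7, "tz": 0, "twist": 3, "fingers": 0.3},
    {"tx": -9.6, "ty": -7.6, "tz": 0, "twist": 4, "fingers": 0.3},
    {"tx": -12, "ty": -9.5, "tz": 0, "twist": 5, "fingers": 0.3},
    {"tx": -14.4, "ty": -11.4, "tz": 0, "twist": 5, "fingers": 0.3},
    {"tx": -16.8, "ty": -13.3, "tz": 0, "twist": 5, "fingers": 0.3},
    {"tx": -18.5, "ty": -14.6, "tz": 0, "twist": 5, "fingers": 0.3},
    {"tx": -19.1, "ty": -15.1, "tz": 0, "twist": 5, "fingers": 0.3},
    {"tx": -19.1, "ty": -15.1, "tz": 0, "twist": 5, "fingers": 0.3}
  ]
}}

```text
t: 8.95
eef_pos: [639.5, -261.6, 399.8]
tool_rot: [-0.001, 0.383, 0.924, 0.0]
ft_force: [-0.8, 1.1, -0.9]
grip_width: 39.6
gripper_force: 30.8
```

Run:
```python
from h import *
conv((639,-262,400,135))
c0=np.array([592,-215.5]);e=np.array([.707,-.707]);n=np.array([.707,.707])
for c in ["wrist","scene","top"]:
  f=r.grab_frame(c)
  for nm in ["brush_head","brush_mid","brush_butt","crock_rim"]:
    for d in r.mark_of(nm,f)[:4]:
      p=np.array(d['position']); print(c,nm,round(d['p'],2),p,'e,n',(p[:2]-c0)@e,(p[:2]-c0)@n)
  if c=="wrist": cv2.imwrite('pics/w4.png',f['img'])
```

```text
t 8.95 pos [ 639.51 -261.61  399.83] yaw 134.99762093644625 F [-0.78  1.07 -0.95] w 39.61557318137182 30.795435905456543
(639, -262, 400, 135) -> cm [ 0.01 -0.06 -0.02] twist -0.0023790635537466187
wrist brush_head 0.96 [ 647.2 -269.8  436.1] e,n 77.41650000000004 0.636300000000027
wrist brush_head 0.73 [ 578.8 -198.9  189.8] e,n -21.068600000000025 2.403799999999963
wrist brush_mid 0.78 [ 612.2 -236.5  316.3] e,n 29.12840000000003 -0.5655999999999679
wrist brush_mid 0.31 [ 578.6 -200.5  190.6] e,n -20.07879999999998 1.1312000000000157
wrist brush_butt 0.96 [ 575.8 -203.4  189.5] e,n -20.008100000000027 -2.898700000000037
wrist crock_rim 0.74 [ 754.8 -237.3  161.2] e,n 130.51219999999998 99.68699999999995
wrist crock_rim 0.72 [ 588.8 -213.8  161.3] e,n -3.4643000000000237 -1.06050000000004
scene brush_head 0.52 [ 649.3 -270.1  452.4] e,n 79.11329999999998 1.908899999999953
scene brush_mid 0.56 [ 618.1 -233.   318.6] e,n 30.825200000000013 6.080200000000016
scene brush_butt 0.71 [ 579.4 -195.6  188.3] e,n -22.97750000000002 5.161099999999989
scene crock_rim 0.92 [ 423.7 -211.   164.6] e,n -122.1696 -115.8066
scene crock_rim 0.85 [348.9 -68.1 159.4] e,n -276.0835 -67.65990000000001
scene crock_rim 0.82 [ 593.2 -217.4  162.2] e,n 2.191700000000036 -0.4948999999999718
scene crock_rim 0.61 [ 761.4 -239.6  162.3] e,n 136.8045 102.7271
top brush_head 0.76 [ 649.7 -269.6  441.6] e,n 79.04260000000005 2.5452000000000155
top brush_mid 0.67 [ 615.1 -234.9  320.8] e,n 30.04750000000002 2.6159000000000123
top brush_butt 0.8 [ 581.6 -198.1  194.8] e,n -19.654599999999988 4.94900000000002
top crock_rim 0.9 [ 589.6 -213.1  153.8] e,n -3.3935999999999877 1.9984014443252818e-14
top crock_rim 0.8 [344.4 -68.8 160.3] e,n -278.77009999999996 -71.33630000000002
top crock_rim 0.72 [ 754.9 -234.2  159.4] e,n 128.39119999999997 101.9494
top crock_rim 0.68 [ 427.3 -214.4  158.7] e,n -117.22059999999998 -115.66519999999998
```

View pics/w4.png

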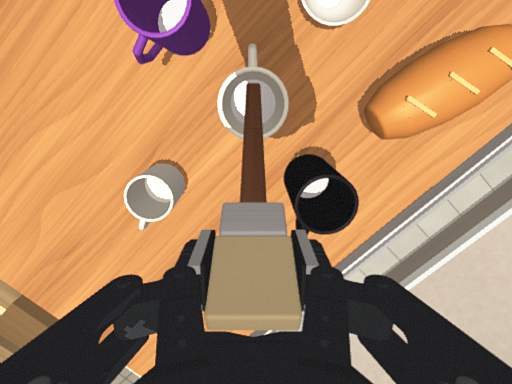

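The wrist view shows the butt at (253,85) over the crock mouth (252,100), with the ear at (252,55) and the lean directly away from it. I'll shift 4 mm towards the ear and lower.

Call:
{"api": "servo_tool", "payload": {
  "increments": [
    {"tx": 0.4, "ty": 0, "tz": 1, "twist": 0, "fingers": 0.3},
    {"tx": 0.4, "ty": 0, "tz": 2.2, "twist": 0, "fingers": 0.3},
    {"tx": 0.4, "ty": 0, "tz": 3.7, "twist": 0, "fingers": 0.3},
    {"tx": 0.4, "ty": 0, "tz": 5.2, "twist": 0, "fingers": 0.3},
    {"tx": 0.4, "ty": 0, "tz": 6.7, "twist": 0, "fingers": 0.3},
    {"tx": 0.4, "ty": 0, "tz": 8.2, "twist": 0, "fingers": 0.3},
    {"tx": 0.4, "ty": 0, "tz": 9.7, "twist": 0, "fingers": 0.3},
    {"tx": 0.4, "ty": 0, "tz": 11.2, "twist": 0, "fingers": 0.3},
    {"tx": 0.4, "ty": 0, "tz": 12.7, "twist": 0, "fingers": 0.3},
    {"tx": 0.4, "ty": 0, "tz": 13, "twist": 0, "fingers": 0.3}
  ]
}}

```text
t: 10.7
eef_pos: [635.9, -257.6, 269.1]
tool_rot: [-0.002, 0.382, 0.924, 0.0]
ft_force: [-0.1, 0.1, -1.6]
grip_width: 40.0
gripper_force: 30.7
```

Run:
```python
from h import *
conv()
f=r.grab_frame("wrist"); cv2.imwrite('pics/w5.png',f['img'])
conv()
```

```text
t 10.7 pos [ 635.88 -257.6   269.09] yaw 135.0737634572165 F [-0.12  0.12 -1.61] w 39.972907689089176 30.73480188846588
t 10.75 pos [ 636.11 -257.71  269.71] yaw 135.07702057317582 F [-0.8   0.57 -1.25] w 39.274134495135655 30.735418796539307
```

View pics/w5.png

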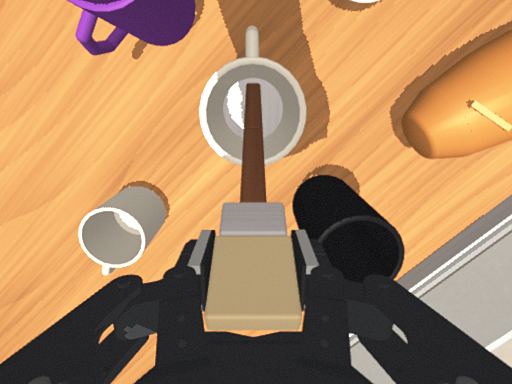

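The brush is inside the mouth with clearance and no contact. Now I'll feel for the grid in small steps.

Call:
{"api": "servo_tool", "payload": {
  "increments": [
    {"tx": 0, "ty": 0, "tz": 0.4, "twist": 0, "fingers": 0.3},
    {"tx": 0, "ty": 0, "tz": 0.8, "twist": 0, "fingers": 0.3},
    {"tx": 0, "ty": 0, "tz": 1.2, "twist": 0, "fingers": 0.3},
    {"tx": 0, "ty": 0, "tz": 1.5, "twist": 0, "fingers": 0.3},
    {"tx": 0, "ty": 0, "tz": 1.5, "twist": 0, "fingers": 0.3}
  ]
}}

```text
t: 11.25
eef_pos: [636.6, -257.9, 255.8]
tool_rot: [-0.0, 0.382, 0.924, 0.0]
ft_force: [-0.1, -0.0, -0.6]
grip_width: 39.1
gripper_force: 30.7
```

Call:
{"api": "servo_tool", "payload": {
  "increments": [
    {"tx": 0, "ty": 0, "tz": 0.15, "twist": 0, "fingers": 0.3},
    {"tx": 0, "ty": 0, "tz": 0.3, "twist": 0, "fingers": 0.3},
    {"tx": 0, "ty": 0, "tz": 0.3, "twist": 0, "fingers": 0.3}
  ]
}}

```text
t: 11.55
eef_pos: [636.8, -258.0, 253.1]
tool_rot: [-0.0, 0.382, 0.924, 0.0]
ft_force: [-0.8, 0.0, -0.0]
grip_width: 39.6
gripper_force: 30.7
```

Call:
{"api": "servo_tool", "payload": {
  "increments": [
    {"tx": 0, "ty": 0, "tz": 0.15, "twist": 0, "fingers": 0.3},
    {"tx": 0, "ty": 0, "tz": 0.3, "twist": 0, "fingers": 0.3},
    {"tx": 0, "ty": 0, "tz": 0.3, "twist": 0, "fingers": 0.3}
  ]
}}

```text
t: 11.85
eef_pos: [636.9, -258.1, 250.2]
tool_rot: [0.0, 0.382, 0.924, -0.0]
ft_force: [0.0, -1.3, -0.9]
grip_width: 39.8
gripper_force: 30.9
```

Call:
{"api": "servo_tool", "payload": {
  "increments": [
    {"tx": 0, "ty": 0, "tz": 0.15, "twist": 0, "fingers": 0.3},
    {"tx": 0, "ty": 0, "tz": 0.3, "twist": 0, "fingers": 0.3},
    {"tx": 0, "ty": 0, "tz": 0.3, "twist": 0, "fingers": 0.3}
  ]
}}

```text
t: 12.15
eef_pos: [637.9, -258.9, 249.3]
tool_rot: [0.002, 0.382, 0.924, -0.0]
ft_force: [0.1, -1.4, 7.4]
grip_width: 39.8
gripper_force: 31.6
```

Call:
{"api": "servo_tool", "payload": {
  "increments": [
    {"tx": 0, "ty": 0, "tz": 0.15, "twist": 0, "fingers": 0.3},
    {"tx": 0, "ty": 0, "tz": 0.3, "twist": 0, "fingers": 0.3},
    {"tx": 0, "ty": 0, "tz": 0.3, "twist": 0, "fingers": 0.3}
  ]
}}

```text
t: 12.45
eef_pos: [639.2, -260.1, 248.4]
tool_rot: [0.005, 0.382, 0.924, -0.001]
ft_force: [2.3, -1.9, 12.4]
grip_width: 39.8
gripper_force: 32.0
```

Run:
```python
from h import *
conv()
f=r.grab_frame("wrist"); c0=np.array([591,-214.5]);e=np.array([.707,-.707])
for nm in ["brush_head","brush_mid","brush_butt"]:
    for d in r.mark_of(nm,f)[:1]: p=np.array(d['position']); print(nm,p,(p[:2]-c0)@e)
```

```text
t 12.45 pos [ 639.18 -260.07  248.36] yaw 135.0627281270894 F [ 2.31 -1.91 12.44] w 39.78343792360856 32.03886687755585
brush_head [ 650.5 -270.1  292.5] 81.37570000000001
brush_mid [ 613.6 -232.1  165.2] 28.421400000000013
brush_butt [ 572.5 -195.4   37.9] -26.583199999999994
```

Contact: the grid stops the butt at TCP z≈250, so its top is at about 37 mm. I'll ease the force and lean the handle towards the rim.

Call:
{"api": "servo_tool", "payload": {
  "increments": [
    {"tx": 0, "ty": 0, "tz": -0.2, "twist": 0, "fingers": 0.3},
    {"tx": 0, "ty": 0, "tz": -0.4, "twist": 0, "fingers": 0.3},
    {"tx": -0.2, "ty": 0, "tz": -0.35, "twist": 0, "fingers": 0.3},
    {"tx": -0.4, "ty": 0, "tz": -0.3, "twist": 0, "fingers": 0.3},
    {"tx": -0.6, "ty": 0, "tz": -0.2, "twist": 0, "fingers": 0.3},
    {"tx": -0.6, "ty": 0, "tz": -0.2, "twist": 0, "fingers": 0.3}
  ]
}}

```text
t: 13.25
eef_pos: [641.3, -262.6, 246.1]
tool_rot: [0.0, 0.382, 0.924, -0.0]
ft_force: [0.5, 0.0, 3.1]
grip_width: 39.6
gripper_force: 30.9
```

Run:
```python
from h import *
conv()
f=r.grab_frame("wrist"); c0=np.array([591,-214.5]);e=np.array([.707,-.707])
for nm in ["brush_head","brush_mid","brush_butt","crock_rim"]:
    for d in r.mark_of(nm,f)[:2]: p=np.array(d['position']); print(nm,p,(p[:2]-c0)@e)
cv2.imwrite('pics/w6.png',cv2.resize(f['img'][20:260,150:350],None,fx=2.5,fy=2.5))
```

```text
t 13.25 pos [ 641.3  -262.56  246.13] yaw 135.0729216145382 F [0.48 0.03 3.15] w 39.628463313316175 30.8991140127182
brush_head [ 652.2 -269.7  287.5] 82.29480000000001
brush_mid [ 613.2 -233.9  162.2] 29.411200000000036
brush_butt [ 570.  -195.1   37.7] -28.562800000000003
crock_rim [ 589.2 -214.8  163.1] -1.0604999999999598
crock_rim [ 756.1 -237.6  163. ] 133.0574
```

View pics/w6.png

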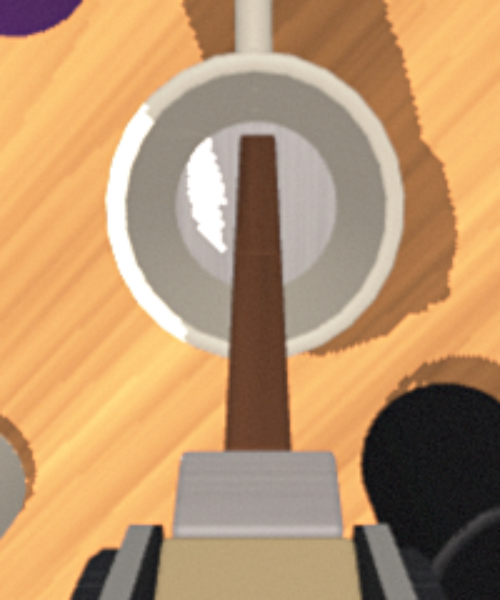

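The butt at crop (257,140) stands on the grid on the ear side, with about 3 N of load. The handle crosses the far rim at (258,345), leaning about 25°. Releasing.

Call:
{"api": "servo_tool", "payload": {
  "increments": [
    {"tx": 0, "ty": 0, "tz": 0, "twist": 0, "fingers": 0.5},
    {"tx": 0, "ty": 0, "tz": 0, "twist": 0, "fingers": 0.6},
    {"tx": 0, "ty": 0, "tz": 0, "twist": 0, "fingers": 0.8},
    {"tx": 0, "ty": 0, "tz": 0, "twist": 0, "fingers": 1},
    {"tx": 0, "ty": 0, "tz": 0, "twist": 0, "fingers": 1},
    {"tx": 0, "ty": 0, "tz": -2, "twist": 0, "fingers": 1},
    {"tx": 0, "ty": 0, "tz": -5, "twist": 0, "fingers": 1},
    {"tx": 0, "ty": 0, "tz": -9, "twist": 0, "fingers": 1},
    {"tx": 0, "ty": 0, "tz": -13, "twist": 0, "fingers": 1},
    {"tx": 0, "ty": 0, "tz": -16, "twist": 0, "fingers": 1}
  ]
}}

```text
t: 14.5
eef_pos: [641.1, -262.2, 409.4]
tool_rot: [0.001, 0.382, 0.924, -0.0]
ft_force: [0.4, -1.6, 0.0]
grip_width: 85.7
gripper_force: 0.0
```

Run:
```python
from h import *
conv()
c0=np.array([591,-214.5]);e=np.array([.707,-.707]);n=np.array([.707,.707])
for c in ["wrist","scene"]:
  f=r.grab_frame(c)
  for nm in ["brush_head","brush_mid","brush_butt","crock_rim"]:
    for d in r.mark_of(nm,f)[:3]: p=np.array(d['position']); print(c,nm,p,(p[:2]-c0)@e,(p[:2]-c0)@n)
cv2.imwrite('pics/s7.png',cv2.resize(f['img'][130:330,90:310],None,fx=3,fy=3))
```

```text
t 14.5 pos [ 641.09 -262.21  409.38] yaw 135.08443624904152 F [ 0.36 -1.61  0.05] w 85.68759983630487 0.0
wrist brush_head [ 659.1 -278.5  282.4] 93.39470000000001 2.8987000000000194
wrist brush_head [779.6   8.9   0.7] -24.60359999999997 291.284
wrist brush_mid [ 613.2 -236.3  159.8] 31.10800000000004 0.2828000000000248
wrist brush_butt [ 570.9 -195.6   35.8] -27.573000000000018 -0.8484000000000123
wrist crock_rim [ 755.4 -236.8  162.2] 131.99689999999998 100.46469999999997
wrist crock_rim [ 587.8 -213.1  159.1] -3.2522000000000357 -1.272600000000028
scene brush_head [ 654.  -278.3  286.6] 89.64760000000001 -0.5656000000000105
scene brush_mid [ 616.9 -232.7  162.9] 31.17869999999997 5.44389999999999
scene brush_mid [ 572.3 -193.6   38.1] -27.997200000000035 1.5553999999999704
scene brush_butt [ 574.  -191.9   38.3] -27.997199999999996 3.9591999999999956
scene crock_rim [350.  -66.1 163. ] -275.3058 -65.4682
scene crock_rim [ 423.7 -210.4  160.2] -121.17979999999999 -115.3824
scene crock_rim [ 759.8 -242.7  162.7] 139.27899999999994 99.40419999999997
```

View pics/s7.png

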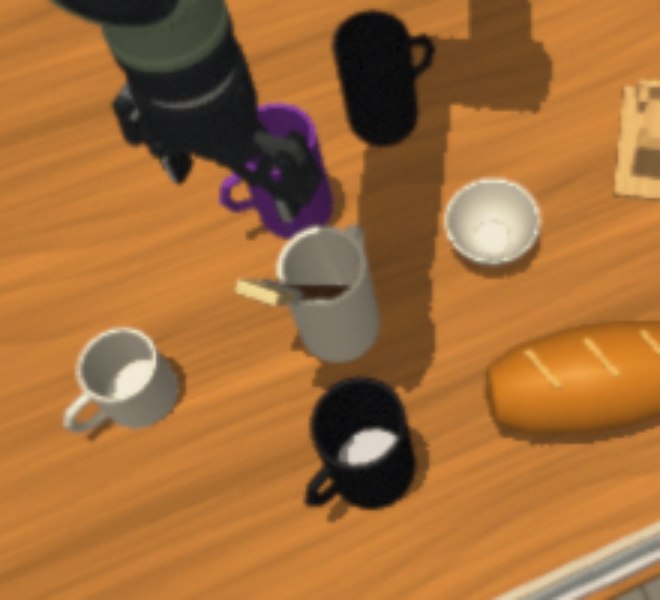

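The brush stands in the white crock: its head is at crop (265,291), the crock is at (330,290), and the ear is at (358,235) on the opposite side. The butt is on the grid, the lean is about 25°, the gripper is clear and the crock hasn't moved. Handing in.

```bash
python3 -c "
from cell import r
print(r.hand_in())"
```

```text
the job is handed in; nothing more can be done
None
```

The pastry brush now stands bristles up on the drip grid in the white crock, leaning about 25° over the rim opposite the ear; I gripped it by the bristle head and handed the job in at about 14.6 s, with no force reading above 13 N.

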